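# Open the gauge-pin canister

### The job

On this inspection bench two small grey canisters of gauge pins are bolted down. Unscrew the lid that has the straight bar grip (anticlockwise seen from above; the coarse thread lets go after roughly a quarter turn), lift it off and set it down, right way up, in the shallow steel tray without dropping it. Leave the other canister, the one with the round knob, closed.

Things in the scene. Friction and masses are not known exactly. Their poses are not given: they have to be found in the camera images.
- canister: Canister to open, fixed: grey, 72 mm across, 70 mm high, on a 90 mm square foot; threaded neck above, 48 mm wide, to 92 mm high. Origin: underside centre, z up. Lid yaw minus its yaw: -12 to +8 deg screwed on (starts); lifts straight off at 55 to 105; hard stop at 110. Anticlockwise from above = positive yaw; from any start a turn of 70 to 95 deg frees it, in one grasp.
- bar_lid: Its loose aluminium lid, 0.13-0.25 kg, 70 mm across, 24 mm high; on its flat top a dark upright bar 50 mm long (lid x), 14 thick (y), 30 high. Origin: centre of the skirt's lower rim, z up (bar top 54 mm above it); 72 mm above the bench when on. Turns with light friction, no need to raise it while turning, 1 to 4 mm vertical play; once free, lift 30 mm straight up to clear the neck.
- tray: Shallow open tray of plain steel, 150 by 150 mm outside, 12 mm high, walls and floor 4 mm thick, fixed to the bench. Origin: centre of its underside, on the bench, z up. The lid set down in it has its origin 4 mm above this one.
- knob_lid: Lid of the other canister, to be left on: same size and height as the first, but with a round knob 32 mm across on top instead of the bar. Origin: centre of the skirt's lower rim, 72 mm above the bench.
Not all that is in view belongs to the job. Leave any brown or purple look-alike of the bar_lid alone. What is shaped like the canister but red is not meant.

How it is judged:
On the way:
1. the bar lid is unscrewed: turned at least 46 degrees from the thread's zero while still sitting on the canister's neck (angle between the x axis of bar_lid and the x axis of canister, either way round above 0.8 rad and horizontal distance between bar_lid and canister below 0.012 m and z of bar_lid in the frame of canister below 0.085 m), for 0.05 s.
At the end, for the whole second after the job is handed in: The bar lid lies at rest in the tray, right way up (within 6 degrees), on its floor, its centre within 60 mm of the tray's centre; the knob lid is still on its canister (moved less than 15 mm) (horizontal distance between bar_lid and tray below 0.06 m and z of bar_lid in the frame of tray below 0.012 m and angle between bar_lid's own z axis and vertical below 0.1 rad and linear speed of bar_lid below 0.02 m/s and distance of knob_lid from where it was at the start of the episode below 0.015 m); the robot touches nothing.
It fails at once if the knob lid is taken off (moved over 15 mm) (distance of knob_lid from where it was at the start of the episode above 0.015 m).
It fails at once if the bar lid is dropped: let go more than 30 mm above the tray's floor (horizontal distance between bar_lid and canister above 0.04 m and height (world z) of bar_lid above 0.034 m and contact force between the fingers and bar_lid below 0.05 N).
It also fails if it takes over 48 s, if anything falls off the work surface, if the arm or the gripper's body presses on something with over 40 N, if the wrist force passes 120 N, or if a joint passes its speed limit or range.

### The arm

A 6-joint arm with a two-finger parallel gripper is mounted at the origin on the work surface. World frame = base frame: x ahead of the robot, y to its left, z up, the work surface at z = 0. Lengths are in m, angles in rad, forces in N, time in s.
With the tool pointing down it reaches from about 0.35 to 0.975 m from the base axis. Payload 4.9 kg.
Tool frame: the origin (TCP) lies at the very end of the fingers, on their centre line; the grasp point (between the pads) lies 19 mm behind it (ctrl.grasp_offset is the z of the grasp point in the tool frame, in m); z points along the fingers, y is the direction in which the jaws open and shut (so a half turn about z gives the same grasp; the last joint's range is limited). The gripper opens to 85 mm and grips with 20 to 120 N. Pads are 22 mm wide; open, the fingers measure 114 mm over their backs; the gripper's body (76 mm by 85 mm) begins 54 mm behind the grasp point. The pads swing forward as they close: fully open they stand 13 mm farther back than shut.
Start: joints at [-1.363, 0.053, 1.613, -0, 1.476, -0.119], TCP at [0.201, -0.592, 0.231] pointing down, gripper open.
Joint ranges: [-3.01, 3.01], [-1.01, 2.22], [0.06, 2.58], [-1.02, 4.17], [0.09, 2.62], [-3.14, 3.14]. Speed limits (rad/s): [2.57, 2.57, 3.14, 3.14, 3.14, 3.14].

### API

Orientations are given as a rotation vector (axis times angle).
In Python, from bench import readout, imaging, job_done, ctrl gives the robot as it stands.
- The arm moves only by the tool servo_tool, never from a script. Its argument "targets" is a list of rows, each an object with "grip": the finger opening in mm, from 0 to 85.4; "delta_pos": the shift along the tool's x, y, z in mm, a list of three; "turn": the turn about the tool's z in degrees. In form: [{"grip": grip, "delta_pos": [tx, ty, tz], "turn": turn}, ...]. A call has 1 to 10 rows; each row shifts and turns the commanded pose from where the row before left it, along the tool's axes as they then stand; what a row does not reach is not made up. A row lasts 1/8 s, in which the tool goes at most 62.5 mm and 10.7 degrees, less where a joint would pass 70% of its speed; a pose out of reach is approached as far as the arm can. A call with a gripper value outside its range is refused whole. The fingers move at their own pace and stop on an object; the grip force is fixed at half the most. Time passes only in rows, so rows that do not move let the fingers close. It gives the time, the measured TCP pose, the force and the opening at its end, in the units of the state.
- readout.get_state(): the state, without advancing time (a new reading comes with each control period).
- imaging.capture(name): name is "scene" or "side" or "wrist"; returns a dict with "color" (420x560x3 uint8, red, green, blue), "mtx" (3x3 intrinsics, pixels), "xyz" and "attitude" of the camera in the world; the wrist camera has in their place "tool_from_camera" (4x4, takes a point from camera to tool coordinates, whose origin is the TCP and whose axes are the flange's). Camera axes: x right, y down, z forward; pixel columns grow to the right and rows downward; lengths in m; the calibration is good to about 2 mm. A picture is of the moment at which its call begins: read the wrist's pose just before it. There is no depth.
- job_done(): hands the job in, once; it reports no verdict.
The state is a dict: "clock": time; "joints": joint angles; "joint_velocities": joint speeds; "tau": joint torques, N m; "eef_pos": TCP position; "ee_rot": TCP orientation; "contact_force": force on the tool from outside, world axes, zero at the start; "torque": the same for the moment, N m; "width": finger opening in m.
Only numpy, scipy, OpenCV 4.12 (cv2) and the standard library are available. Lean on these libraries where they do the work, as an engineer would, in place of code of your own. Each camera call takes 0.05 s, during which the arm holds its last target. There are 200 camera calls.

## Working session

There is one attempt and no reset: what is moved stays moved. The work goes in short steps, Python scripts to look and compute and a tool call to move; the robot and the scene stay as the last step left them, time stands still between calls to the robot, and variables do not carry over. Pictures are saved under pics/ and viewed, about 8 in all and at most 12, crops included, and the job is handed in when it is done.

Besides the shell and the picture viewer there is one more tool, called after ">>>" as name(argument=value, ...) on one line, values as JSON. servo_tool: Moves the arm, as the interface text tells. Its arguments: {"type":"object","properties":{"targets":{"type":"array","items":{"type":"object","properties":{"grip":{"type":"number"},"delta_pos":{"type":"array","items":{"type":"number"}},"turn":{"type":"number"}}}}},"required":["targets"]}

```bash
mkdir -p pics; cat > h.py <<'E'
import numpy as np, cv2, pickle
from scipy.spatial.transform import Rotation as R
from bench import readout, imaging, job_done, ctrl
def rot(a):
    a=np.array(a,float)
    return a if a.shape==(3,3) else R.from_rotvec(a).as_matrix()
def cap(n,tag):
    s=readout.get_state(); c=imaging.capture(n)
    if n=="wrist":
        T=np.eye(4);T[:3,:3]=rot(s["ee_rot"]);T[:3,3]=s["eef_pos"]
        T=T@np.array(c["tool_from_camera"])
    else:
        T=np.eye(4);T[:3,:3]=rot(c["attitude"]);T[:3,3]=c["xyz"]
    d=dict(img=c["color"],K=np.array(c["mtx"]),T=T)
    pickle.dump(d,open(f"pics/{tag}.pkl","wb")); cv2.imwrite(f"pics/{tag}.png",c["color"][...,::-1]); return d
def load(t): return pickle.load(open(f"pics/{t}.pkl","rb"))
def proj(d,p):
    q=np.linalg.inv(d["T"])@np.r_[p,1]; u=d["K"]@q[:3]; return u[:2]/u[2]
def ray(d,uv):
    v=d["T"][:3,:3]@np.linalg.inv(d["K"])@np.r_[uv,1]; return d["T"][:3,3],v/np.linalg.norm(v)
def onz(d,uv,z):
    o,v=ray(d,uv); return o+v*(z-o[2])/v[2]
def tri(obs):
    A=np.zeros((3,3));b=np.zeros(3);L=[]
    for d,uv in obs:
        o,v=ray(d,uv);P=np.eye(3)-np.outer(v,v);A+=P;b+=P@o;L.append((o,P))
    x=np.linalg.solve(A,b); return x,[np.linalg.norm(P@(x-o)) for o,P in L]
E
python3 - <<'E'
from h import *
s=readout.get_state();print(s, ctrl.grasp_offset)
a=cap("scene","scene");b=cap("side","side");w=cap("wrist","w0")
for d in(a,b,w):print(d["T"].round(3),d["K"][0,0])
im=np.hstack([cv2.resize(x["img"],(400,300)) for x in(w,w)])
E
```

```text
{'clock': 0.0, 'joints': array([-1.36302324e+00,  5.33421936e-02,  1.61430536e+00, -2.99129442e-06,
        1.47601264e+00, -1.18978305e-01]), 'joint_velocities': array([-0.00092606,  0.00162181, -0.00053034,  0.00179225,  0.00057645,
       -0.00078253]), 'tau': array([ 4.33259320e-04, -3.93681586e+01, -3.70175278e+01, -4.36315338e-05,
        7.17568793e-03, -4.68522074e-06]), 'eef_pos': array([ 0.20048627, -0.5913048 ,  0.23006533]), 'ee_rot': array([-3.09772079e+00, -5.10644158e-01,  1.48715891e-04]), 'contact_force': array([-1.10219545, -0.21395281, -0.41936671]), 'torque': array([0.04434915, 0.03232541, 0.01390352]), 'width': 0.08526970181408323} -0.0187
[[ 0.649  0.423 -0.633  1.018]
 [ 0.761 -0.337  0.555 -0.465]
 [ 0.022 -0.841 -0.54   0.521]
 [ 0.     0.     0.     1.   ]] 417.30742690473465
[[-0.915 -0.238  0.327  0.153]
 [-0.404  0.539 -0.739  0.87 ]
 [-0.001 -0.808 -0.589  0.737]
 [ 0.     0.     0.     1.   ]] 499.28815571189784
[[ 0.32  -0.895 -0.309  0.281]
 [-0.947 -0.303 -0.103 -0.564]
 [-0.001  0.326 -0.945  0.373]
 [ 0.     0.     0.     1.   ]] 295.0539355329071
```

View pics/scene.png

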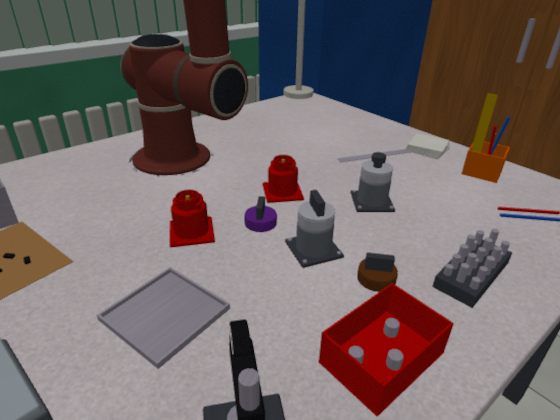

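View pics/side.png

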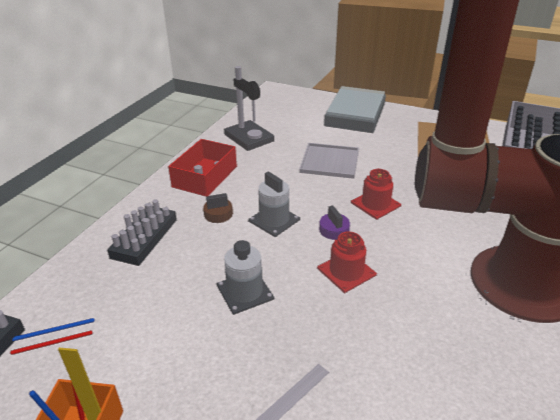

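Scene image: a grey canister with a bar lid at (316,225), bar at (317,203). The grey canister with the round knob is at (376,180). There are loose purple (261,216) and brown (378,270) bar-lid look-alikes, and red canisters at (190,215) and (283,178). The tray is at (164,312). In the side image the same things are at bar (274,185), knob (243,270) and tray (330,160). The bar lid on the grey canister at scene (316,225) fits the description. I'll confirm it with an enlarged crop.

```bash
python3 - <<'E'
from h import *
a=load("scene")["img"];b=load("side")["img"]
A=cv2.resize(a[180:270,276:356],None,fx=5,fy=5,interpolation=cv2.INTER_CUBIC)
B=cv2.resize(b[165:240,240:307],None,fx=6,fy=6,interpolation=cv2.INTER_CUBIC)
B=cv2.resize(B,(400,450))
cv2.imwrite("pics/crop.png",np.hstack([A,B])[...,::-1])
E
```

```text
(no output)
```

View pics/crop.png

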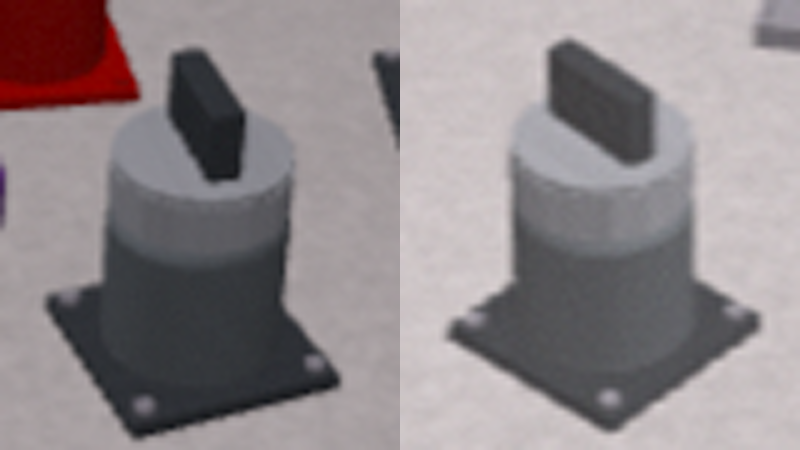

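```bash
python3 - <<'E'
from h import *
a=load("scene");b=load("side")
S=lambda x,y:np.array([276+x/5,180+y/5]); D=lambda x,y:np.array([240+(x-400)/5.97,165+y/6])
print("bartop",tri([(a,S(209,85)),(b,D(602,69))]))
print("lid rim low centre?")
for n,d,f,P in(("sc",a,S,[(189,55),(231,114)]),("si",b,D,[(559,42),(644,98)])):
    p=[onz(d,f(*q),.126) for q in P];v=p[1]-p[0];print(n,p,np.linalg.norm(v),np.degrees(np.arctan2(v[1],v[0])))
for n,d,f,P in(("sc",a,S,[(48,298),(137,437),(340,380)]),("si",b,D,[(447,335),(610,432),(762,322)])):
    p=[onz(d,f(*q),.005) for q in P]
    print(n,"foot",np.round(p,3),(p[0]+p[2])/2,[np.degrees(np.arctan2(*(p[i+1]-p[i])[1::-1])) for i in(0,1)],np.linalg.norm(p[1]-p[0]))
for d,P in((a,[(170,271),(228,311),(158,355),(100,314)]),(b,[(309,146),(358,148),(353,175),(301,169)])):
    p=[onz(d,q,.012) for q in P];print("tray",np.round(p,3),np.mean(p,0))
print("traytri",tri([(a,(164,312)),(b,(330,159.5))]))
print("knob top",tri([(a,(378,157)),(b,(242.5,245))]))
E
```

```text
bartop (array([0.55753716, 0.01964462, 0.12438572]), [np.float64(0.0013203768618899115), np.float64(0.0013203768618899343)])
lid rim low centre?
sc [array([0.54027523, 0.02754923, 0.126     ]), array([0.5804118 , 0.00995127, 0.126     ])] 0.0438250149135635 -23.67514534524545
si [array([0.57847785, 0.01032164, 0.126     ]), array([0.53318253, 0.0321883 , 0.126     ])] 0.050297283189770906 154.23071787561145
sc foot [[ 0.502 -0.006  0.005]
 [ 0.589 -0.037  0.005]
 [ 0.615  0.048  0.005]] [0.55829654 0.02113481 0.005     ] [np.float64(-19.386836947031284), np.float64(73.5402412075233)] 0.09261733997483515
si foot [[ 0.611  0.052  0.005]
 [ 0.527  0.08   0.005]
 [ 0.499 -0.006  0.005]] [0.55508149 0.02308839 0.005     ] [np.float64(161.62817583085737), np.float64(-107.45799309879062)] 0.08876004119723332
tray [[ 0.449 -0.239  0.012]
 [ 0.597 -0.212  0.012]
 [ 0.605 -0.339  0.012]
 [ 0.473 -0.374  0.012]] [ 0.53108959 -0.29108058  0.012     ]
tray [[ 0.606 -0.327  0.012]
 [ 0.471 -0.374  0.012]
 [ 0.441 -0.23   0.012]
 [ 0.579 -0.201  0.012]] [ 0.52403756 -0.28312489  0.012     ]
traytri (array([ 0.52719962, -0.29118062,  0.00514688]), [np.float64(4.762468410765519e-06), np.float64(4.762468410767043e-06)])
knob top (array([0.51390103, 0.25174141, 0.12114142]), [np.float64(0.00047290874127910474), np.float64(0.0004729087412792379)])
```

The crop confirms it: grey canister with a dark straight bar, and a foot that fits 90 mm. The bar top triangulates to z=0.124 (expected 0.126), and the bar's yaw is about -25° against a foot yaw of about -18°. I'm moving over it.

>>> servo_tool(targets=[{"grip":85,"delta_pos":[33,-29,0],"turn":0},{"grip":85,"delta_pos":[33,-29,0],"turn":0},{"grip":85,"delta_pos":[33,-29,0],"turn":0},{"grip":85,"delta_pos":[33,-29,0],"turn":0},{"grip":85,"delta_pos":[33,-29,0],"turn":0},{"grip":85,"delta_pos":[33,-29,0],"turn":0},{"grip":85,"delta_pos":[33,-29,0],"turn":0},{"grip":85,"delta_pos":[33,-29,0],"turn":0},{"grip":85,"delta_pos":[33,-29,0],"turn":0},{"grip":85,"delta_pos":[33,-29,0],"turn":0}])

```text
clock: 1.4
eef_pos: [0.4204, -0.2099, 0.2311]
ee_rot: [-3.1, -0.511, 0.0]
contact_force: [0.9, -0.6, 0.3]
width: 0.0847
```

```bash
cat >> h.py <<'E'
def go(p,yaw=None):
    s=readout.get_state(); M=rot(s["ee_rot"]); psi=np.degrees(np.arctan2(M[1,0],M[0,0]))
    print("t",s["clock"],"pos",s["eef_pos"].round(4),"psi",psi.round(2),"q",np.degrees(s["joints"]).round(1),"F",s["contact_force"].round(1),"w",round(s["width"]*1000,1))
    print("local mm",(M.T@(np.array(p)-s["eef_pos"])*1000).round(1),"turn",None if yaw is None else psi-yaw)
E
python3 -c "
from h import *
go([.557,.02,.23],-25)"
```

```text
t 1.4 pos [ 0.4204 -0.2099  0.2311] psi 18.72 q [-35.6 -19.1 112.4   0.   86.7  35.7] F [ 0.9 -0.6  0.3] w 84.7
local mm [ 203.1 -173.9    1.1] turn 43.716597818120015
```

>>> servo_tool(targets=[{"grip":85,"delta_pos":[29,-25,0],"turn":0},{"grip":85,"delta_pos":[29,-25,0],"turn":0},{"grip":85,"delta_pos":[29,-25,0],"turn":0},{"grip":85,"delta_pos":[29,-25,0],"turn":0},{"grip":85,"delta_pos":[29,-25,0],"turn":0},{"grip":85,"delta_pos":[0,0,0],"turn":0},{"grip":85,"delta_pos":[0,0,0],"turn":0}])

```text
clock: 2.28
eef_pos: [0.5169, -0.0466, 0.231]
ee_rot: [3.1, 0.511, -0.001]
contact_force: [0.7, -0.3, 0.5]
width: 0.0851
```

```bash
python3 -c "
from h import *
cap('wrist','w1')
go([.557,.02,.23],-25)"
```

```text
t 2.325 pos [ 0.5168 -0.0469  0.231 ] psi 18.69 q [-13.4 -11.7 106.3  -0.   85.4  57.9] F [ 0.6 -0.4 -0.1] w 84.9
local mm [ 59.5 -50.6   1. ] turn 43.687975197845766
```

>>> servo_tool(targets=[{"grip":85,"delta_pos":[29,-24,0],"turn":0},{"grip":85,"delta_pos":[29,-25,0],"turn":0},{"grip":85,"delta_pos":[0,0,0],"turn":9},{"grip":85,"delta_pos":[0,0,0],"turn":9},{"grip":85,"delta_pos":[0,0,0],"turn":9},{"grip":85,"delta_pos":[0,0,0],"turn":9},{"grip":85,"delta_pos":[0,0,0],"turn":8},{"grip":85,"delta_pos":[0,0,0],"turn":0},{"grip":85,"delta_pos":[0,0,0],"turn":0}])

```text
clock: 3.45
eef_pos: [0.5563, 0.018, 0.2313]
ee_rot: [3.066, -0.686, -0.0]
contact_force: [-0.2, -0.5, 0.3]
width: 0.085
```

```bash
python3 -c "
from h import *
a=load('w1');b=cap('wrist','w2')
go([.557,.02,.23],-25)
cv2.imwrite('pics/w12.png',np.hstack([a['img'][:,80:480],b['img'][:,80:480]])[...,::-1])
print(proj(a,[.557,.02,.126]),proj(b,[.557,.02,.126]))"
```

```text
t 3.5 pos [0.5564 0.0182 0.2313] psi -25.23 q [ -5.8  -6.3 101.6  -0.   84.8 109.4] F [0.3 0.3 0.4] w 84.9
local mm [-0.2 -1.9  1.3] turn -0.23189689240594902
[216.95877785 140.25782541] [275.77859971 208.17321015]
```

View pics/w12.png

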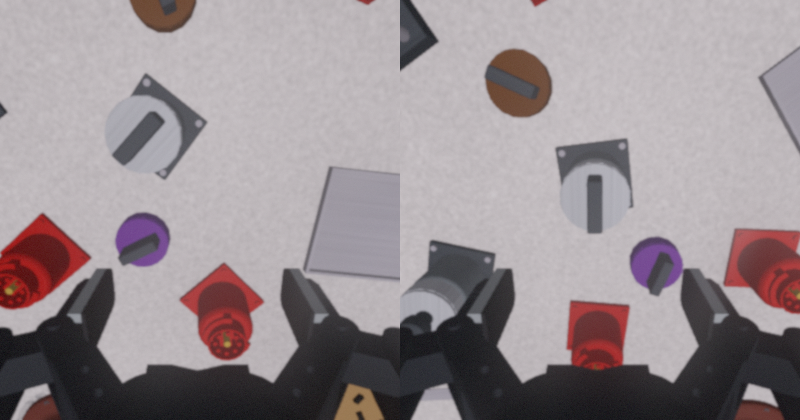

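```bash
python3 -c "
from h import *
O=[]
for t,(x,y) in(('w1',(217,139)),('w2',(275,206))):
    d=load(t);g=d['img'].max(2); r=40
    m=np.zeros_like(g);m[y-r:y+r,x-r:x+r]=(g[y-r:y+r,x-r:x+r]<105)*255
    n,l,st,c=cv2.connectedComponentsWithStats(m)
    k=l[y,x]; pts=np.argwhere(l==k)[:,::-1].astype(np.float32)
    q=cv2.minAreaRect(pts);print(st[k],q); O.append((d,q[0]))
    bp=cv2.boxPoints(q);e=[(bp[i]+bp[(i+1)%4])/2 for i in range(4)]
    L=[np.linalg.norm(e[i]-e[i+2]) for i in(0,1)];i=int(np.argmax(L))
    p=[onz(d,e[j],.12) for j in(i,i+2)];v=p[1]-p[0];print(np.round(p,4),np.linalg.norm(v),np.degrees(np.arctan2(v[1],v[0])))
print(tri(O))"
```

```text
[ 193  112   51   52 1018] ((218.18887329101562, 137.4624481201172), (17.330493927001953, 60.36147689819336), 41.87786865234375)
[[0.5813 0.0095 0.12  ]
 [0.5348 0.0321 0.12  ]] 0.05170516393872287 154.15013005263333
[268 175  14  57 728] ((274.5, 203.0), (56.0, 13.0), 90.0)
[[0.5834 0.0088 0.12  ]
 [0.5353 0.0316 0.12  ]] 0.05325877806033619 154.56225698961342
(array([0.55698596, 0.02181057, 0.10913447]), [np.float64(0.00041270949229425856), np.float64(0.0004127094922942731)])
```

Measured bar: centre (0.5575, 0.0205), yaw -25.5°, blob mid-height 0.109 (consistent with 0.096 to 0.126). Descending to TCP z≈0.101 and closing.

>>> servo_tool(targets=[{"grip":85,"delta_pos":[0,-2.5,30],"turn":0},{"grip":85,"delta_pos":[0,0,30],"turn":0},{"grip":85,"delta_pos":[0,0,30],"turn":0},{"grip":60,"delta_pos":[0,0,20],"turn":0},{"grip":40,"delta_pos":[0,0,10],"turn":0},{"grip":40,"delta_pos":[0,0,10],"turn":0},{"grip":30,"delta_pos":[0,0,0],"turn":0},{"grip":30,"delta_pos":[0,0,0],"turn":0}])

```text
clock: 4.5
eef_pos: [0.5582, 0.0208, 0.1022]
ee_rot: [-3.065, 0.687, -0.002]
contact_force: [-0.6, 0.1, -0.7]
width: 0.03
```

```bash
python3 -c "
from h import *
b=cap('wrist','w3');go([.5575,.0205,.101],-25.5)"
```

```text
t 4.55 pos [0.5582 0.0208 0.1023] psi -25.27 q [ -5.5   0.6 107.7   0.   71.6 109.8] F [ 0.4 -0.2  0. ] w 30.1
local mm [-0.5  0.6  1.3] turn 0.22698409879168935
```

View pics/w3.png

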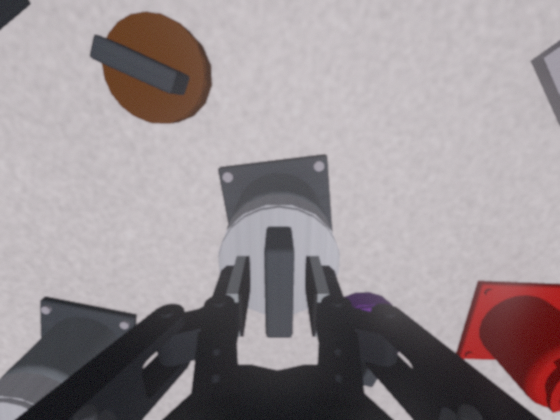

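The bar at (279,282) sits centred between the fingers (inner faces about x=244 and 312). Closing now.

>>> servo_tool(targets=[{"grip":5,"delta_pos":[0,0,0],"turn":0},{"grip":5,"delta_pos":[0,0,0],"turn":0},{"grip":5,"delta_pos":[0,0,0],"turn":0},{"grip":5,"delta_pos":[0,0,0],"turn":0}])

```text
clock: 5.05
eef_pos: [0.5582, 0.0208, 0.1023]
ee_rot: [-3.065, 0.687, -0.002]
contact_force: [-0.8, -0.4, 6.0]
width: 0.0129
```

>>> servo_tool(targets=[{"grip":5,"delta_pos":[0,0,0],"turn":-5},{"grip":5,"delta_pos":[0,0,0],"turn":-8},{"grip":5,"delta_pos":[0,0,0],"turn":-8},{"grip":5,"delta_pos":[0,0,0],"turn":-8},{"grip":5,"delta_pos":[0,0,0],"turn":-8}])

```text
clock: 5.68
eef_pos: [0.5583, 0.021, 0.1023]
ee_rot: [-3.124, -0.328, -0.003]
contact_force: [-0.3, 0.8, 4.9]
width: 0.0129
```

>>> servo_tool(targets=[{"grip":5,"delta_pos":[0,0,0],"turn":-9},{"grip":5,"delta_pos":[0,0,0],"turn":-9},{"grip":5,"delta_pos":[0,0,0],"turn":-9},{"grip":5,"delta_pos":[0,0,0],"turn":-9},{"grip":5,"delta_pos":[0,0,0],"turn":-9},{"grip":5,"delta_pos":[0,0,0],"turn":0},{"grip":5,"delta_pos":[0,0,0],"turn":0}])

```text
clock: 6.55
eef_pos: [0.5582, 0.0212, 0.1023]
ee_rot: [2.764, 1.492, 0.003]
contact_force: [0.1, 0.7, 5.4]
width: 0.0128
```

```bash
python3 -c "
from h import *
b=cap('wrist','w4');cap('side','side2');go([.5575,.0205,.101],56);print(readout.get_state()['torque'])
A=b['img'];B=cv2.resize(load('side2')['img'][140:245,200:340],(560,420),interpolation=cv2.INTER_CUBIC)
cv2.imwrite('pics/m4.png',np.hstack([A[:,80:480],B[:,80:480]])[...,::-1])"
```

```text
t 6.65 pos [0.5582 0.0212 0.1023] psi 56.73 q [ -5.5   0.6 107.7   0.   71.6  27.8] F [-0.1  0.8  5.6] w 12.8
local mm [-1.  -0.2  1.3] turn 0.7310579116351121
[0.23121199 0.08602318 0.00739138]
```

View pics/m4.png

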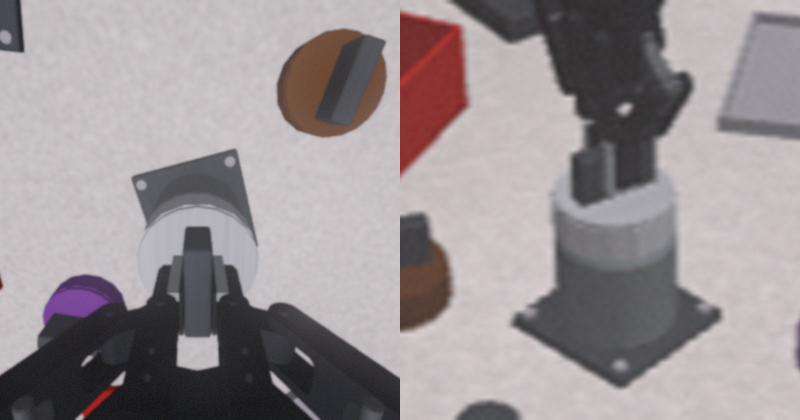

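The bar turned with the fingers by about 82°, still aligned at (198,280) in the left panel. The lid is still seated on the neck (right panel, lid at (613,220)). Lifting slowly while watching the force.

>>> servo_tool(targets=[{"grip":5,"delta_pos":[0,0,-4],"turn":0},{"grip":5,"delta_pos":[0,0,-4],"turn":0},{"grip":5,"delta_pos":[0,0,-4],"turn":0}])

```text
clock: 7.02
eef_pos: [0.557, 0.0209, 0.1128]
ee_rot: [-2.764, -1.492, 0.002]
contact_force: [0.4, -0.5, -2.8]
width: 0.0128
```

Only the lid's weight shows in the force, so it is free. Lifting higher and planning the travel.

>>> servo_tool(targets=[{"grip":5,"delta_pos":[0,0,-10],"turn":0},{"grip":5,"delta_pos":[0,0,-15],"turn":0},{"grip":5,"delta_pos":[0,0,-20],"turn":0},{"grip":5,"delta_pos":[0,0,-20],"turn":0},{"grip":5,"delta_pos":[0,0,-15],"turn":0},{"grip":5,"delta_pos":[0,0,-5],"turn":0},{"grip":5,"delta_pos":[0,0,0],"turn":0}])

```text
clock: 7.9
eef_pos: [0.5576, 0.0209, 0.1985]
ee_rot: [2.764, 1.492, 0.0]
contact_force: [0.0, 0.0, -2.0]
width: 0.0127
```

```bash
python3 -c "
from h import *
go([.527,-.287,.197],56)
a=load('scene');b=load('side')
print('micro top',tri([(a,(240,325)),(b,(240,70))]),'base',onz(b,(249,134),.02))
print('redtops',onz(a,(187,195),.12),onz(a,(283,160),.12))"
```

```text
t 7.9 pos [0.5576 0.0209 0.1985] psi 56.72 q [ -5.5  -4.9 103.4   0.   81.5  27.8] F [ 0.  0. -2.] w 12.7
local mm [-274.2  143.4    1.5] turn 0.7230668849593229
micro top (array([ 0.80184887, -0.31283107,  0.22071342]), [np.float64(0.010573843646002853), np.float64(0.01057384364600294)]) base [ 0.79255028 -0.30906058  0.02      ]
redtops [ 0.39654085 -0.16156836  0.12      ] [0.39359288 0.07592958 0.12      ]
```

>>> servo_tool(targets=[{"grip":5,"delta_pos":[-15,8,0],"turn":0},{"grip":5,"delta_pos":[-30,15.5,0],"turn":0},{"grip":5,"delta_pos":[-33,17,0],"turn":0},{"grip":5,"delta_pos":[-33,17,0],"turn":0},{"grip":5,"delta_pos":[-33,17,0],"turn":0},{"grip":5,"delta_pos":[-33,17,0],"turn":0},{"grip":5,"delta_pos":[-33,17,0],"turn":0},{"grip":5,"delta_pos":[-33,17,0],"turn":0},{"grip":5,"delta_pos":[-22,12,0],"turn":0},{"grip":5,"delta_pos":[-9,6,0],"turn":0}])

```text
clock: 9.15
eef_pos: [0.5265, -0.2883, 0.1977]
ee_rot: [-2.765, -1.49, 0.001]
contact_force: [0.4, 0.7, -1.0]
width: 0.0131
```

>>> servo_tool(targets=[{"grip":5,"delta_pos":[0,0,0],"turn":0},{"grip":5,"delta_pos":[0,0,0],"turn":0}])

```text
clock: 9.4
eef_pos: [0.5274, -0.2859, 0.1982]
ee_rot: [-2.763, -1.494, -0.0]
contact_force: [-0.1, -0.3, -1.9]
width: 0.0128
```

```bash
python3 -c "
from h import *
b=cap('wrist','w5');go([.527,-.287,.05],56);cap('side','side3');cap('scene','scene3')
cv2.imwrite('pics/m5.png',np.hstack([b['img'][:,80:480],cv2.resize(load('side3')['img'][70:220,230:373],(400,420))])[...,::-1])
c=np.array([.527,-.287])
print(proj(b,[*c,.004]))"
```

```text
t 9.45 pos [ 0.5274 -0.2858  0.1982] psi 56.8 q [-35.6   0.9  97.8   0.   81.3  -2.4] F [ 0.1  1.1 -1.4] w 13.2
local mm [ -1.2   0.4 148.2] turn 0.8016847790599542
[277.74892442 185.1432476 ]
```

View pics/m5.png

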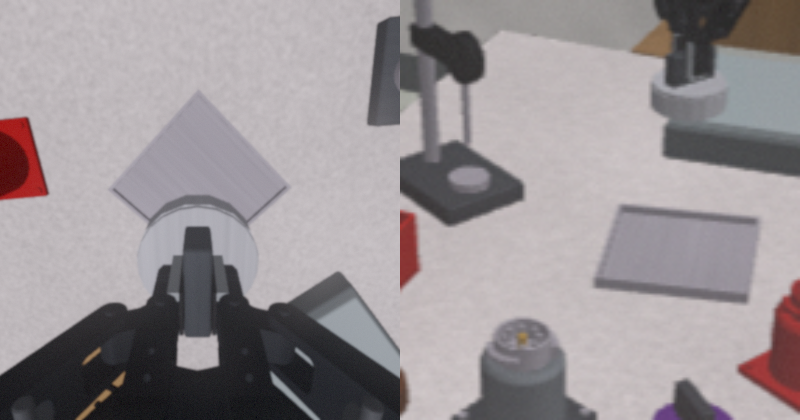

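The lid hangs over the tray. The tray's side corners at (109,187) and (289,187) in the left panel put its centre at full-image pixel (279,187). My predicted centre was (278,185), so they agree. Descending: from the canister grasp, seating should come at TCP z≈0.034.

>>> servo_tool(targets=[{"grip":5,"delta_pos":[0,0,15],"turn":0},{"grip":5,"delta_pos":[0,0,30],"turn":0},{"grip":5,"delta_pos":[0,0,30],"turn":0},{"grip":5,"delta_pos":[0,0,30],"turn":0},{"grip":5,"delta_pos":[0,0,25],"turn":0},{"grip":5,"delta_pos":[0,0,15],"turn":0},{"grip":5,"delta_pos":[0,0,8],"turn":0},{"grip":5,"delta_pos":[0,0,3],"turn":0},{"grip":5,"delta_pos":[0,0,0],"turn":0}])

```text
clock: 10.68
eef_pos: [0.5277, -0.2872, 0.043]
ee_rot: [2.763, 1.492, 0.001]
contact_force: [0.2, -0.1, -2.1]
width: 0.0128
```

>>> servo_tool(targets=[{"grip":5,"delta_pos":[0,0,2],"turn":0},{"grip":5,"delta_pos":[0,0,2],"turn":0},{"grip":5,"delta_pos":[0,0,0],"turn":0}])

```text
clock: 11.05
eef_pos: [0.5271, -0.2869, 0.0383]
ee_rot: [-2.764, -1.492, 0.0]
contact_force: [-0.2, -0.5, -2.1]
width: 0.0129
```

>>> servo_tool(targets=[{"grip":5,"delta_pos":[0,0,1],"turn":0},{"grip":5,"delta_pos":[0,0,1],"turn":0},{"grip":5,"delta_pos":[0,0,1],"turn":0},{"grip":5,"delta_pos":[0,0,0],"turn":0}])

```text
clock: 11.55
eef_pos: [0.5271, -0.2868, 0.0351]
ee_rot: [-2.764, -1.492, 0.0]
contact_force: [-0.5, 0.0, -1.8]
width: 0.013
```

>>> servo_tool(targets=[{"grip":5,"delta_pos":[0,0,0.7],"turn":0},{"grip":5,"delta_pos":[0,0,0],"turn":0}])

```text
clock: 11.8
eef_pos: [0.5272, -0.2869, 0.0346]
ee_rot: [-2.764, -1.492, 0.0]
contact_force: [-0.1, 0.3, -1.9]
width: 0.0131
```

>>> servo_tool(targets=[{"grip":5,"delta_pos":[0,0,0.7],"turn":0},{"grip":5,"delta_pos":[0,0,0],"turn":0}])

```text
clock: 12.05
eef_pos: [0.5272, -0.287, 0.0343]
ee_rot: [2.764, 1.492, -0.0]
contact_force: [-1.7, 1.2, 1.1]
width: 0.0131
```

>>> servo_tool(targets=[{"grip":5,"delta_pos":[0,0,0.7],"turn":0},{"grip":5,"delta_pos":[0,0,0],"turn":0}])

```text
clock: 12.3
eef_pos: [0.5272, -0.287, 0.0343]
ee_rot: [-2.764, -1.492, 0.0]
contact_force: [-3.0, 2.4, 6.1]
width: 0.0127
```

Contact came at 0.0343, as predicted. Releasing and retreating.

>>> servo_tool(targets=[{"grip":16,"delta_pos":[0,0,0],"turn":0},{"grip":25,"delta_pos":[0,0,0],"turn":0},{"grip":45,"delta_pos":[0,0,0],"turn":0},{"grip":45,"delta_pos":[0,0,0],"turn":0},{"grip":45,"delta_pos":[0,0,-15],"turn":0},{"grip":45,"delta_pos":[0,0,-30],"turn":0},{"grip":45,"delta_pos":[0,0,-40],"turn":0},{"grip":45,"delta_pos":[0,0,-40],"turn":0},{"grip":45,"delta_pos":[0,0,-25],"turn":0},{"grip":45,"delta_pos":[0,0,0],"turn":0}])

```text
clock: 13.55
eef_pos: [0.5288, -0.288, 0.1874]
ee_rot: [2.759, 1.489, 0.005]
contact_force: [0.6, -0.7, 0.2]
width: 0.0451
```

```bash
python3 -c "
from h import *
b=cap('wrist','w6');go([.527,-.287,.2],56);s=cap('side','side6')
cv2.imwrite('pics/m6.png',np.hstack([b['img'][:,80:480],cv2.resize(s['img'][130:320,200:381],(400,420))])[...,::-1])
print(proj(s,[.527,-.287,.058]),proj(b,[.527,-.287,.058]))"
```

```text
t 13.6 pos [ 0.5278 -0.2873  0.1848] psi 56.73 q [-35.7   1.5  98.5   0.   79.8  -2.4] F [-0.3  1.2 -0.4] w 45.0
local mm [ -0.2  -0.7 -15.2] turn 0.7266387948890056
[330.56090947 143.7558974 ] [274.43234825 200.70189131]
```

View pics/m6.png

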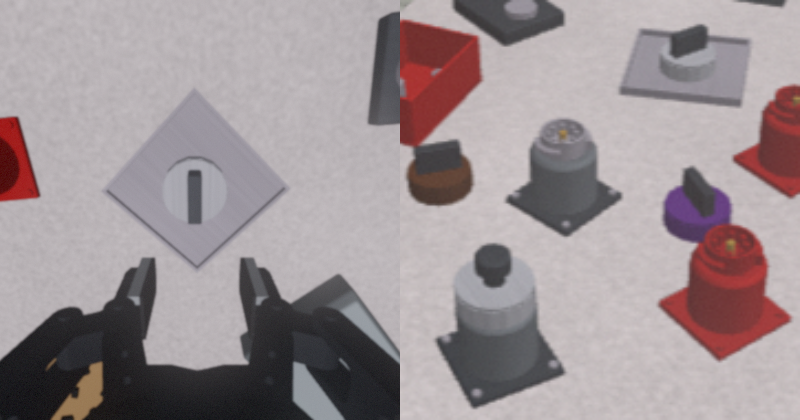

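The lid is upright and centred in the tray (left panel (195,195), right panel (688,55)). The grey canister is open, and the knob lid (right panel (494,290)) is still on. The arm is clear.

```bash
python3 -c "
from h import *
print(job_done(), readout.get_state()['clock'])"
```

```text
the job is handed in; nothing more can be done
the job is handed in; nothing more can be done
```

I unscrewed the bar lid about 82° anticlockwise in one grasp and lifted it straight off. I then set it down in the tray and handed the job in after about 14 s of robot time.

- **Lid placement:** the lid touched down at TCP z = 0.0343, the height predicted from the grasp on the canister. The force stayed at about 6 N or less. The last pictures show it upright and near the tray's centre. By eye it looks within about 10 mm; I did not compute the offset.
- **Rest of the scene:** the last pictures show the knob lid still on its canister and the look-alikes untouched. The fingers are open and about 0.18 m up.
- **Small disagreements:**
  - The bar-top height triangulated to 124 mm against 126 mm in the text.
  - The tray centre from the two fixed cameras differed by about 11 mm. The wrist view settled it to within 2 px.
  - The gripper read 13 mm when closed on the 14 mm bar.
- **Hand-in:** it reported no verdict, as expected. The final script printed the hand-in message instead of the clock, so I have no state reading after hand-in.

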